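Stopper a jar with the tongs at the cheese stall

ROBOT

A 6-joint arm with a two-finger parallel gripper is mounted at the origin on the work surface. World frame = base frame: x ahead of the robot, y to its left, z up, the work surface at z = 0. Lengths are in mm, angles in rad, forces in N, time in s.
With the tool pointing down it reaches from about 400 to 925 mm from the base axis. Payload 12.5 kg.
Tool frame: the origin (TCP) lies at the centre of the arm's flange, where the gripper is bolted on; the fingertips stand 190 mm ahead of it and the grasp point (between the pads) lies 171 mm ahead of it; z points along the fingers, y is the line along which they close (so a half turn about z gives the same grasp; the last joint's range is limited). The gripper opens to 95 mm and grips with 3 to 60 N. Pads are 20 mm wide; open, the fingers measure 119 mm over their backs; the gripper's body (75 mm by 180 mm) begins 59 mm behind the grasp point.
Start: joints at [1.225, 0.491, 1.559, -0, 1.092, -0.106], TCP at [148.418, 607.122, 404.761] pointing down, gripper open.
Joint ranges: [-3.1, 3.1], [-0.84, 2.19], [0.05, 2.79], [-1.13, 4.28], [0.06, 2.93], [-2.69, 2.69]. Speed limits (rad/s): [2.22, 2.22, 2.79, 3.14, 3.14, 3.14].

INTERFACE

Orientations are given as [roll, pitch, yaw] about the fixed x, y, z axes, in that order (R = Rz(yaw) Ry(pitch) Rx(roll)).
In Python, from cell import env, read_camera, search_frame, cut_out gives the robot as it stands. The module is installed in compiled form; this text tells all that it offers.
- The arm moves only by the tool move_arm, never from a script. Its argument "commands" is a list of rows, each a list of 3 entries, a list of its own where there are three numbers: the shift along the world's x, y, z normalised to -1 to 1, where 1 is 0.03 m, then the turn about the world's z normalised to -1 to 1, where 1 is 0.08 rad, then the opening, from -1 (shut) to 1 (fully open), so that 0 is half open. A call has 1 to 20 rows; each row shifts and turns the commanded pose from where the row before left it; what a row does not reach is not made up. A row lasts 1/12 s, in which the tool goes at most 41.7 mm and 7.16 degrees, less where a joint would pass 70% of its speed; a pose out of reach is approached as far as the arm can. A call with a number of a shift or a turn outside -1 to 1 is refused whole. A call with a gripper value outside its range is refused whole. The fingers move at their own pace and stop on an object; the grip force is fixed at half the most. Time passes only in rows, so rows that do not move let the fingers close. It gives the time, the measured TCP pose, the force, the opening and the grip force at its end, in the units of the state.
- env.state(): the state, without advancing time (a new reading comes with each control period).
- read_camera(name): name is "scene" or "top"; returns a dict with "image" (480x640x3 uint8, red, green, blue), "fx", "fy", "cx", "cy" (pixels), "rvec" (rotation vector, rad) and "tvec" (3), from world to camera coordinates, as OpenCV has them. Camera axes: x right, y down, z forward; pixel columns grow to the right and rows downward; lengths in mm; the calibration is good to about 2 mm. A picture is of the moment at which its call begins. There is no depth.
- env.job_done(): hands the job in; it is judged then, once.
Trained networks look in a picture, given as the dict that the camera call returned (one of the last four; its "shot" number tells which), for a name from the list of things; names that differ only in an ending like _2 or _b are one class to them, and where a whole thing is asked for, a point or a joint stands for the part that bears it (a point fixed in the world has none). Each returns a list of dicts, best first, with "confidence" (0 to 1); they miss things now and then, are a little off and sometimes report something else, mostly with a low value. They report only what shows in the picture. A call takes as long as a camera call. They do not tell look-alikes from the thing itself.
- search_frame(thing, picture): "at" ([column, row] in pixels, amid what is visible of it).
- cut_out(thing, picture): "region" (480x640 bool, what is visible of it) and "at" ([column, row] in pixels, amid what is visible of it).
The state is a dict: "t": time; "joints": joint angles; "qvel": joint speeds; "tau": joint torques, N m; "eef_pos": TCP position; "tcp_rot": TCP orientation; "ft_force": force on the tool from outside, world axes, zero at the start; "moment": the same for the moment, N m; "opening": opening from 0.0 (shut) to 1.0 (fully open); "grip_force": force on a finger pad.
Only numpy, scipy, OpenCV 4.12 (cv2) and the standard library are available. Lean on these libraries where they do the work, as an engineer would, in place of code of your own. Each camera call takes 0.05 s, during which the arm holds its last target. There are 200 camera calls.

TASK

Using the steel tongs from their holder, never the gripper's own fingers, pick the clean wooden stopper off the tray by its knob and push it down into the open jar until it bottoms on the shelf inside the neck, bedding it there for a moment with about 14 N of push. Then stand the tongs back in their holder. Squeeze and press gently, and leave the other jars and the bowl where they are.

Things in the scene. Friction and masses are not known exactly. Their poses are not given: they have to be found in the camera images.
- tongs: Loose steel U-shaped sprung tongs, 130 mm tall, 100 g, standing tips down in the holder. Origin: midway between the tips at their lower ends; z up to the bridge, y the line along which the jaws open and close. The bridge spans 46 mm in y, 120 to 130 mm up. Both jaws move together: each mm by which the grips are pressed together brings the tips about 4 mm together.
- jaw_a: The tongs' jaw on the +y side; origin on its hinge, 18 mm out and 125 mm above the tips. It carries a black round rubber grip (roll 14 mm thick, 22 mm long along x) centred 95 mm up, and ends in a flat tip pad 16 wide (x), 16 tall, 5 mm thick. At rest the tips stand 50 mm apart inside, 60 mm over all; they hold a 20 mm knob with faces parallel.
- jaw_b: The jaw on the -y side, mirrored. The spring takes about 3 N at each grip to start closing, 5 N when the tips reach the 20 mm knob; of further squeeze about a quarter reaches the tips. Hinge origin as for jaw_a. Under a push the tongs slip or tip in the fingers if squeezed lightly: 40 to 50 N at the grips holds them.
- tongs_grip (a point): Midway between the two black grips, 95 mm above the tips: take the tongs here from above, fingers down, closing along the tongs' y. Over their outsides the grips measure about 54 mm at rest, 47 mm with the tips on a 20 mm knob, 42 mm shut; held at 50 to 52 mm the tongs are carried by their spring, half open, tips 34 to 42 mm apart.
- holder: Fixed steel open-topped holder for the tongs, 32 x 76 x 60 mm (x, y, z), walls 4 mm, inner floor about 4 mm above the table; long side along its y. Origin: centre of the underside. The tongs stand on its inner floor, their y along its y.
- stopper: Loose beech stopper, 44 mm tall, about 40 g, standing upright on the tray. Origin: centre of the underside; z up. Stem 30 mm diameter, 20 mm long, 3 mm chamfer at the foot; flange 42 mm diameter, 4 mm thick; round knob 20 mm diameter, 20 mm tall. The tong tips can rest on the flange while they hold the knob. Each jaw may load it with 30 N at most.
- flange (a point): Centre of the underside of the stopper's flange, 20 mm above the stopper's origin.
- tray: Fixed aluminium draining tray, 100 x 140 x 14 mm, walls 4 mm, inner floor about 4 mm up; the stopper stands on it. Origin: centre of the underside.
- jar: Open white jar, loose, 0.8 kg, 84 mm diameter, 82 mm tall; neck 46 mm outside, bore 32 mm. In the bore a tight rubber ring starts 4 to 6 mm below the rim; about 4 to 6 N of push on the stopper slides it down, to stay. Inside the ring is a hard shelf at a depth that differs from jar to jar, 8 to 20 mm. Over 25 N between stopper and jar cracks the neck. Origin: centre of the underside.
- rim (a point): Centre of the mouth of the open jar, on top of its rim, 82 mm above the table. With the stopper resting on the ring its flange stands 14 to 16 mm above this; bottomed on the shelf it stands 0 to 12 mm above, never touching the rim.
- sealed_jar1: Bystander: same jar, already stoppered, 109 mm tall with the knob. Origin: centre of the underside.
- sealed_jar2: Bystander: same jar, already stoppered, 109 mm tall with the knob. Origin: centre of the underside.
- bowl: Bystander: clear plastic bowl of small cheeses, 150 mm diameter, 60 mm tall. Origin: centre of the underside.
Mind the look-alikes: they are no part of the job. Leave any turquoise or yellow look-alike of the tongs alone.

How it is judged:
By the outcome, as a careful person would: the job done as asked, in the order asked, and still so for the second after the job is handed in, with the robot touching nothing.
It also fails if it takes over 72 s, if anything falls off the work surface, if the arm or the gripper's body presses on something with over 40 N, if the wrist force passes 120 N, or if a joint passes its speed limit or range.

## Working session

There is one attempt and no reset: what is moved stays moved. The work goes in short steps, Python scripts to look and compute and a tool call to move; the robot and the scene stay as the last step left them, time stands still between calls to the robot, and variables do not carry over. Pictures are saved under pics/ and viewed, at most 10 in all, crops included, and the job is handed in when it is done.

Besides the shell and the picture viewer there is one more tool, called after ">>>" as name(argument=value, ...) on one line, values as JSON. move_arm: Moves the arm, as the interface text tells. Its arguments: {"type":"object","properties":{"commands":{"type":"array","items":{"type":"array"}}},"required":["commands"]}

```bash
mkdir -p pics; cat > h.py <<'E'
import numpy as np, cv2
from cell import env, read_camera, search_frame, cut_out
def ray(p,uv):
    K=np.array([[p['fx'],0,p['cx']],[0,p['fy'],p['cy']],[0,0,1.]])
    R=cv2.Rodrigues(np.array(p['rvec'],float))[0]; t=np.array(p['tvec'],float).ravel()
    c=-R.T@t; d=R.T@np.linalg.solve(K,[uv[0],uv[1],1.]); return c,d
def atz(p,uv,z):
    c,d=ray(p,uv); return c+d*(z-c[2])/d[2]
def proj(p,X):
    K=np.array([[p['fx'],0,p['cx']],[0,p['fy'],p['cy']],[0,0,1.]])
    return cv2.projectPoints(np.array(X,float).reshape(-1,3),np.array(p['rvec'],float),np.array(p['tvec'],float),K,None)[0].reshape(-1,2)
def save(n,im): cv2.imwrite('pics/'+n+'.png',im[:,:,::-1])
E
python3 - <<'E'
from h import *
s=env.state(); print(s['t'],s['eef_pos'],s['tcp_rot'],s['ft_force'],s['opening'])
for n in('top','scene'):
    p=read_camera(n); save(n+'0',p['image']); print(n,(-cv2.Rodrigues(np.array(p['rvec'],float))[0].T@np.array(p['tvec']).ravel()).round())
    for th,z in(('tongs',125),('holder',30),('stopper',40),('tray',5),('jar',82),('rim',82),('sealed_jar1',82),('bowl',30),('flange',22)):
        for d in search_frame(th,p)[:4]: print(n,th,round(d['confidence'],2),np.round(d['at']),atz(p,d['at'],z).round())
E
```

```text
0.0 [148.41712646 607.07959098 404.16680224] [-3.14048743e+00 -1.36846802e-04  2.90171069e+00] [0.2465314  0.05640739 0.28501917] 0.9997528952946401
top [ 493.    7. 1140.]
top tongs 0.98 [167. 339.] [387. 312. 125.]
top tongs 0.82 [152. 272.] [503. 342. 125.]
top tongs 0.79 [218. 244.] [555. 228. 125.]
top tongs 0.7 [215. 346.] [378. 228. 125.]
top holder 0.96 [231. 283.] [487. 221.  30.]
top stopper 0.86 [438. 290.] [ 484. -166.   40.]
top stopper 0.64 [426. 208.] [ 637. -142.   40.]
top tray 0.89 [429. 299.] [ 466. -155.    5.]
top jar 0.81 [495. 215.] [ 620. -260.   82.]
top rim 0.64 [495. 213.] [ 624. -259.   82.]
top rim 0.64 [336. 208.] [627.  26.  82.]
top sealed_jar1 0.76 [426. 207.] [ 632. -137.   82.]
top sealed_jar1 0.56 [338. 207.] [629.  23.  82.]
top bowl 0.86 [234. 167.] [709. 223.  30.]
top bowl 0.61 [439. 291.] [ 482. -169.   30.]
scene [1058. -766.  831.]
scene tongs 0.96 [379. 168.] [533. 302. 125.]
scene tongs 0.8 [331. 162.] [410. 270. 125.]
scene tongs 0.75 [348. 182.] [496. 205. 125.]
scene tongs 0.5 [321. 173.] [417. 209. 125.]
scene holder 0.71 [344. 205.] [468. 234.  30.]
scene stopper 0.74 [254. 306.] [ 501. -184.   40.]
scene tray 0.94 [248. 311.] [ 473. -176.    5.]
scene jar 0.93 [280. 365.] [ 656. -306.   82.]
scene rim 0.88 [280. 365.] [ 658. -306.   82.]
scene sealed_jar1 0.74 [319. 322.] [ 662. -187.   82.]
scene sealed_jar1 0.58 [362. 276.] [669. -33.  82.]
scene bowl 0.58 [429. 227.] [698. 256.  30.]
scene bowl 0.28 [346. 180.] [411. 342.  30.]
scene flange 0.68 [253. 306.] [ 486. -173.   22.]
```

View pics/top0.png

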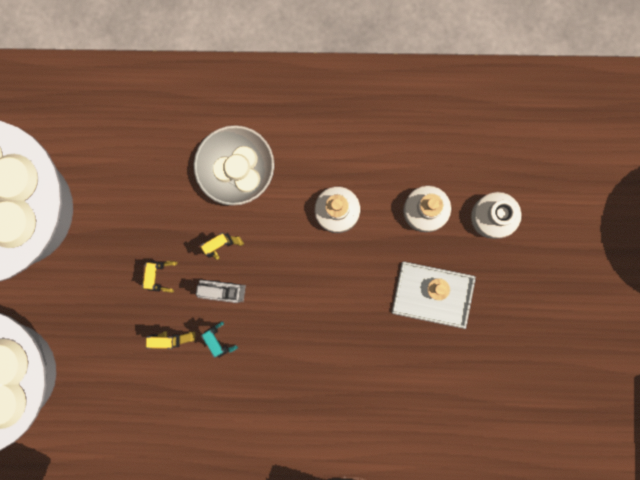

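View pics/scene0.png

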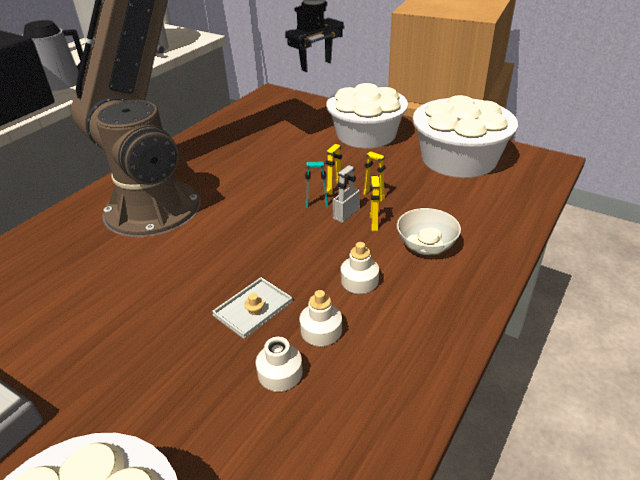

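The top picture shows the steel tongs in the holder at about (220,291). The look-alikes are yellow at (152,275), (215,244) and (168,342), and turquoise at (213,344). The stopper is on the tray at (438,290) and the open jar at (503,213); the sealed jars are at (430,207) and (337,207). I choose the grey tongs in the holder and check them in a close crop.

```bash
python3 - <<'E'
from h import *
P={n:read_camera(n) for n in('top','scene')}
a=cv2.resize(P['top']['image'][265:320,180:260],(800,550),interpolation=cv2.INTER_CUBIC)[:, :]
a=cv2.resize(P['top']['image'][268:316,190:254],(400,300),interpolation=cv2.INTER_CUBIC)
b=cv2.resize(P['scene']['image'][155:230,300:400],(400,300),interpolation=cv2.INTER_CUBIC)
c=cv2.resize(P['top']['image'][260:332,390:486],(400,300),interpolation=cv2.INTER_CUBIC)
d=cv2.resize(P['top']['image'][185:245,465:545],(400,300),interpolation=cv2.INTER_CUBIC)
save('crop',np.vstack([np.hstack([a,b]),np.hstack([c,d])]))
for n,p in P.items():
    for th in('holder','tongs','stopper','jar','rim','tray'):
        for d in cut_out(th,p)[:5]:
            m=d['region'].astype(np.uint8); pts=cv2.findNonZero(m)
            print(n,th,round(d['confidence'],2),np.round(d['at'],1),m.sum(),cv2.boundingRect(pts),np.round(np.array(cv2.minAreaRect(pts)[0]+cv2.minAreaRect(pts)[1]+(cv2.minAreaRect(pts)[2],)),1))
E
```

```text
top holder 0.74 [233.2 284.6] 301 (201, 280, 44, 22) [222.1 290.4  44.6  17.6   8.7]
top holder 0.69 [440.2 292.6] 386 (428, 278, 22, 22) [438.5 288.5  21.   21.   90. ]
top tongs 0.94 [216.3 290.2] 457 (197, 284, 40, 15) [216.5 291.3  39.4  13.3   5.7]
top tongs 0.76 [214.2 344.9] 497 (202, 322, 36, 36) [218.8 340.3  32.   26.2  60.9]
top tongs 0.72 [167.4 338.3] 563 (146, 331, 49, 18) [170.  339.6  47.8  16.9   2. ]
top tongs 0.71 [150.3 274.9] 512 (143, 261, 34, 31) [159.3 275.2  30.7  31.6   6. ]
top tongs 0.65 [218.7 241.2] 520 (201, 233, 42, 26) [221.9 244.4  20.9  39.4  60.6]
top stopper 0.62 [438.4 291.4] 401 (427, 278, 23, 22) [438.  288.5  21.   22.   90. ]
top stopper 0.53 [494.4 215.7] 1734 (472, 193, 49, 45) [496. 215.  44.  48.  90.]
top jar 0.82 [494.4 216.4] 1794 (472, 192, 49, 47) [496.1 215.2  44.3  49.2  63.4]
top rim 0.55 [497. 215.] 1793 (471, 193, 50, 45) [495.5 215.   44.   49.   90. ]
top rim 0.46 [423.9 210.8] 1638 (404, 186, 47, 46) [427.  209.   43.8  45.6  26.6]
top tray 0.72 [429.  298.7] 3618 (393, 262, 82, 65) [433.5 294.2  75.1  54.3  11.3]
scene holde
[... 392 characters left out ...]
5.4  20.3  48.7   1.9]
scene tongs 0.58 [314.4 166.2] 94 (306, 163, 19, 16) [315.  170.5  15.   18.   90. ]
scene stopper 0.71 [254.3 304.5] 316 (245, 293, 19, 22) [254.  303.5  18.3  20.6  26.6]
scene stopper 0.47 [341.6 186.1] 133 (338, 177, 8, 24) [341.5 188.5  23.    7.   90. ]
scene jar 0.6 [252.9 304. ] 326 (244, 293, 20, 22) [253.4 303.7  20.6  18.7  38.7]
scene jar 0.56 [280.1 364.4] 1942 (256, 337, 46, 54) [278.5 363.5  53.   45.   90. ]
scene rim 0.9 [279.1 365.2] 2022 (256, 336, 47, 55) [279. 363.  54.  46.  90.]
scene tray 0.94 [249.1 310.2] 2223 (213, 278, 80, 59) [252.6 306.   40.8  72.6  53.1]
scene tray 0.72 [344.6 207.3] 580 (333, 189, 27, 32) [346.1 204.1  22.6  35.2  47.7]
```

View pics/crop.png

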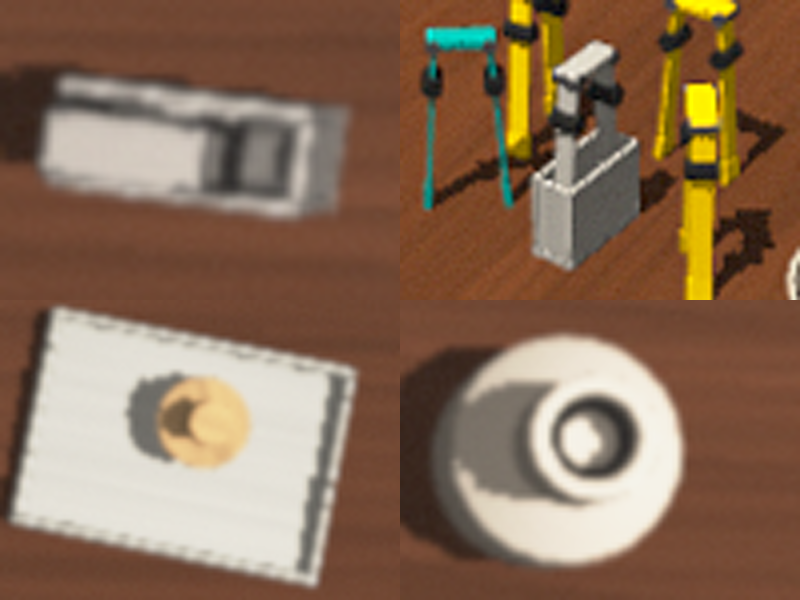

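The crop confirms that the grey tongs stand in the steel holder: bridge at px (210,292), holder rim centre about (219,291), knob top about (441,289.5), jar mouth about (501.6,213.6). Next I compute positions and check them with overlaid outlines.

```bash
cat > ov.py <<'E'
from h import *
def circ(x,y,z,r): t=np.linspace(0,2*np.pi,48); return np.c_[x+r*np.cos(t),y+r*np.sin(t),0*t+z]
def rect(x,y,z,w,l,a):
    c,s=np.cos(a),np.sin(a); q=np.array([[-w,-l],[w,-l],[w,l],[-w,l],[-w,-l]])/2
    return np.c_[x+q@[c,-s],y+q@[s,c],np.full(5,z)]
def draw(p,curves,box,size):
    x0,y0,x1,y1=box; k=size[0]/(x1-x0)
    im=cv2.resize(p['image'][y0:y1,x0:x1],size,interpolation=cv2.INTER_CUBIC)
    for C,col in curves:
        q=((proj(p,C)+.5-[x0,y0])*k*16).astype(np.int32); cv2.polylines(im,[q.reshape(-1,1,2)],False,col,1,cv2.LINE_AA,4)
    return im
E
python3 - <<'E'
from ov import *
p=read_camera('top'); s=read_camera('scene')
A=lambda u,v,z:atz(p,(u-.5,v-.5),z)
O=lambda k,o,x,y:(o[0]+x/k,o[1]+y/k)
br=[A(*O(6.25,(190,268),*q),134) for q in((48,103),(205,120),(200,203),(40,183))]
ho=[A(*O(6.25,(190,268),*q),60) for q in((60,75),(312,100),(300,215))]
B=np.mean(br,0); print('bridge',B.round(1),np.linalg.norm(br[0]-br[1]),np.linalg.norm(br[1]-br[2]))
H=(ho[0]+ho[2])/2; print('holder',H.round(1),np.linalg.norm(ho[0]-ho[1]),np.linalg.norm(ho[1]-ho[2]))
v=ho[0]-ho[1]; yaw=np.arctan2(-v[0],v[1]); print('yaw',yaw)
v2=br[0]-br[1]; print('yaw bridge',np.arctan2(-v2[0],v2[1]))
K=A(*O(4.1667,(390,260),213,123),48); F=A(*O(4.1667,(390,260),204,121),28); R=A(*O(5,(465,185),183,143),82); print('knob',K.round(1),F.round(1),'rim',R.round(1))
S=(K+F)/2
r=(255,0,0);g=(0,255,0)
cv=[(rect(*B[:2],134,18,46,yaw),r),(rect(*H[:2],60,32,76,yaw),g),(circ(*S[:2],48,10),r),(circ(*S[:2],28,21),g),(circ(*R[:2],82,23),r),(circ(*R[:2],0,42),g)]
save('ov1',np.vstack([np.hstack([draw(p,cv,(190,268,254,316),(400,300)),draw(s,cv,(320,155,376,197+28),(400,300)) if 0 else draw(s,cv,(310,155,390,215),(400,300))]),
 np.hstack([draw(p,cv,(420,195,532,311-32),(400,300)) if 0 else draw(p,cv,(410,195,530,285+0),(400,300)),draw(s,cv,(210,285,330,375),(400,300))])]))
E
```

```text
bridge [471.  239.1 134. ] 43.828485174405365 22.752429406818536
holder [472.  239.5  60. ] 75.38680628039211 33.92816796195294
yaw -0.07223335890349884
yaw bridge -0.08077065886721387
knob [ 485.6 -169.8   48. ] [ 486.2 -169.    28. ] rim [ 624.3 -270.3   82. ]
```

View pics/ov1.png

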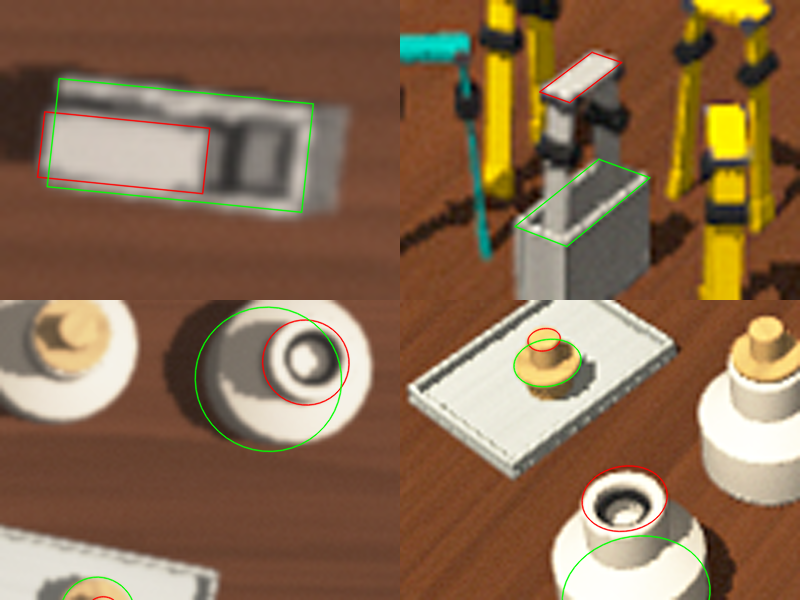

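The overlays agree to within 1–2 mm. Bridge (471,239), yaw −0.075. Knob (486,−169). Rim about (625,−271). Moving above the tongs.

>>> move_arm(commands=[[[0.3,-1,0],1,1],[[0.3,-1,0],1,1],[[0.3,-1,0],0,1],[[0.3,-1,0],0,1],[[0.3,-1,0],0,1],[[0.3,-1,0],0,1],[[1,-0.7,0],0,1],[[1,-0.7,0],0,1],[[1,-0.7,0],0,1],[[1,-0.7,0],0,1],[[1,-0.7,0],0,1],[[1,-0.7,0],0,1],[[1,-0.7,0],0,1],[[1,-0.7,0],0,1],[[1,-0.7,0],0,1],[[0,0,0],0,1],[[0,0,0],0,1]])

```text
t: 3.22
eef_pos: [473.5, 237.0, 404.5]
tcp_rot: [-3.142, -0.0, 3.059]
ft_force: [-0.3, 0.4, 0.3]
opening: 1.0
grip_force: 0.0
```

>>> move_arm(commands=[[[-0.08,0.06,-0.9],0,1],[[0,0,-0.9],0,1],[[0,0,-0.9],0,1],[[0,0,-0.8],0,1],[[0,0,-0.6],0,1],[[0,0,-0.38],0,0.4],[[0,0,0],0,0.25],[[0,0,0],0,0.2],[[0,0,0],0,0.2]])

```text
t: 3.97
eef_pos: [469.8, 240.4, 271.3]
tcp_rot: [3.141, 0.001, 3.063]
ft_force: [0.1, -0.0, 1.1]
opening: 0.775
grip_force: 0.0
```

```bash
python3 - <<'E'
from ov import *
p=read_camera('top'); s=read_camera('scene'); st=env.state(); print(st['t'],st['eef_pos'],st['opening'],st['grip_force'])
save('g1',np.hstack([draw(p,[],(180,250,260,310),(400,300)),draw(s,[],(300,130,400,205),(400,300))]))
E
```

```text
4.0667 [469.91068192 240.19560576 271.4115503 ] 0.6899353293525439 0.0
```

View pics/g1.png

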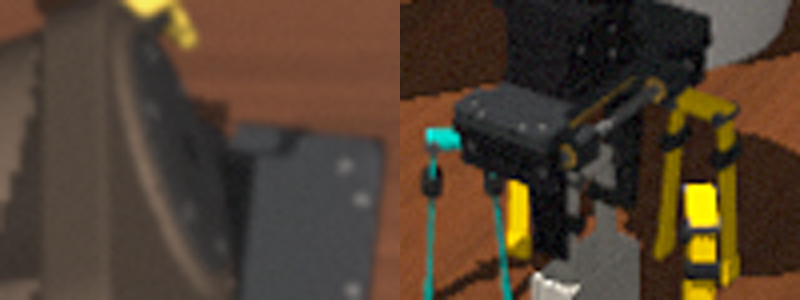

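The fingers straddle the grey tongs, with the bridge at about (590,150) in the right half of the crop. Closing to about 51 mm.

>>> move_arm(commands=[[[0,0,0],0,0.13],[[0,0,0],0,0.1],[[0,0,0],0,0.07],[[0,0,0],0,0.07],[[0,0,0],0,0.07],[[0,0,0],0,0.07]])

```text
t: 4.57
eef_pos: [470.1, 240.0, 270.5]
tcp_rot: [3.141, 0.0, 3.062]
ft_force: [-0.4, 1.4, 1.9]
opening: 0.539
grip_force: 5.9
```

>>> move_arm(commands=[[[0,0,0.3],0,0.07],[[0,0,0.5],0,0.07],[[0,0,0.7],0,0.07],[[0,0,0.7],0,0.07],[[0,0,0.6],0,0.07],[[0,0,0.4],0,0.07],[[0,0,0],0,0.07]])

```text
t: 5.15
eef_pos: [470.0, 239.9, 369.0]
tcp_rot: [3.14, 0.003, 3.062]
ft_force: [0.1, 0.8, -0.9]
opening: 0.535
grip_force: 4.2
```

```bash
python3 - <<'E'
from ov import *
p=read_camera('top'); s=read_camera('scene'); st=env.state(); print(st['t'],st['eef_pos'],st['opening'],st['grip_force'],st['ft_force'])
save('g2',np.hstack([draw(p,[],(180,250,260,310),(400,300)),draw(s,[],(290,110,410,200),(400,300))]))
E
```

```text
5.25 [469.7737516  239.77989496 366.44911087] 0.5349906194071794 4.214941039681435 [-0.24133604  0.26826593 -1.66482767]
```

View pics/g2.png

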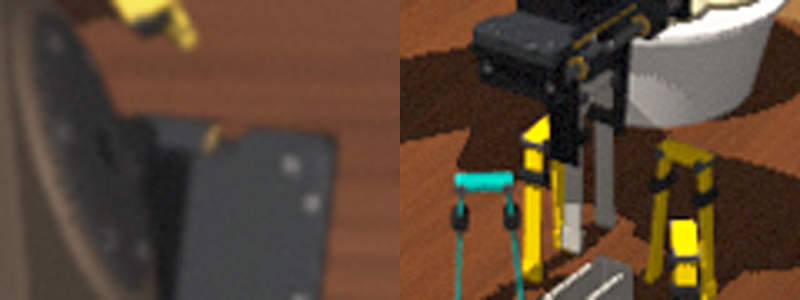

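The tongs hang straight, clear of the holder. Moving over the stopper.

>>> move_arm(commands=[[[0,-0.4,0],0,0.07],[[0,-0.8,0],0,0.07],[[0.05,-1,0],0,0.07],[[0.05,-1,0],0,0.07],[[0.05,-1,0],0,0.07],[[0.05,-1,0],0,0.07],[[0.05,-1,0],0,0.07],[[0.05,-1,0],0,0.07],[[0.05,-1,0],0,0.07],[[0.05,-1,0],0,0.07],[[0.05,-1,0],0,0.07],[[0.05,-1,0],0,0.07],[[0.05,-0.9,0],0,0.07],[[0,-0.8,0],0,0.07],[[0,-0.5,0],0,0.07],[[0,-0.25,0],0,0.07],[[0,0,0],0,0.07],[[0,0,0],0,0.07]])

```text
t: 6.75
eef_pos: [486.2, -169.5, 365.7]
tcp_rot: [3.141, -0.001, 3.061]
ft_force: [0.0, -0.5, -0.8]
opening: 0.536
grip_force: 4.2
```

```bash
cat > look.py <<'E'
import sys
from ov import *
def tongs(st,a,dx=0,dy=0,sep=38):
    x,y,z=st['eef_pos']; x+=dx;y+=dy; z0=z-171-95
    c,sn=np.cos(a),np.sin(a); L=[]
    for sgn in(1,-1):
        o=np.array([x,y,0])+sgn*(sep/2+2.5)*np.array([-sn,c,0])
        L+= [(rect(o[0],o[1],z0,16,5,a),(255,0,0)),(rect(o[0],o[1],z0+16,16,5,a),(255,255,0))]
    return L
E
python3 - <<'E'
from look import *
p=read_camera('top'); s=read_camera('scene'); st=env.state(); print(st['t'],st['eef_pos'],st['tcp_rot'],st['opening'],st['grip_force'],st['ft_force'])
cv=tongs(st,st['tcp_rot'][2]-np.pi)+[(circ(486,-169.5,48,10),(0,255,0)),(circ(486,-169.5,28,21),(0,255,0))]
u,v=proj(s,[[486,-169,90]])[0].astype(int); b=(u-50,v-45,u+50,v+30); print(u,v)
u2,v2=proj(p,[[486,-169,48]])[0].astype(int)
save('g3',np.vstack([draw(s,cv,(u-60,v-50,u+60,v+40),(800,600))]))
E
```

```text
6.85 [ 486.37846527 -168.77669816  366.10444664] [ 3.14113400e+00 -6.98805967e-04  3.06256765e+00] 0.5358147494832013 4.228121191263199 [ 0.72287581  0.30347067 -0.97077856]
250 281
```

View pics/g3.png

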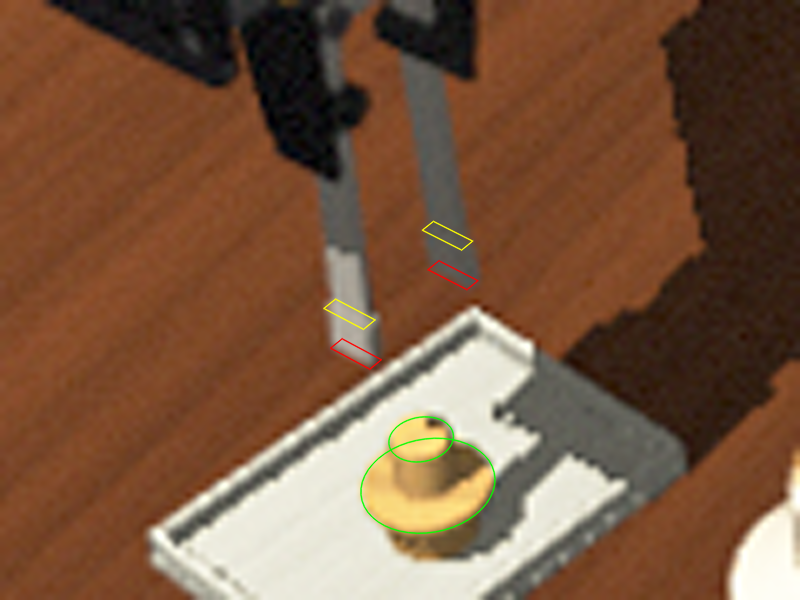

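The model tips match the picture, and the knob is centred beneath them at (420,440) in the crop. Lowering onto the knob.

>>> move_arm(commands=[[[0,0,-0.4],0,0.07],[[0,0,-0.6],0,0.07],[[0,0,-0.6],0,0.07],[[0,0,-0.4],0,0.07],[[0,0,-0.2],0,0.07],[[0,0,-0.1],0,0.07],[[0,0,0],0,0.07],[[0,0,0],0,0.07]])

```text
t: 7.52
eef_pos: [486.7, -169.3, 297.9]
tcp_rot: [-3.141, 0.001, 3.062]
ft_force: [0.0, -0.9, -1.2]
opening: 0.541
grip_force: 4.2
```

>>> move_arm(commands=[[[0,0,-0.06],0,0.07],[[0,0,0],0,0.04],[[0,0,0],0,0.02],[[0,0,0],0,0.0],[[0,0,0],0,-0.02],[[0,0,0],0,-0.05],[[0,0,0],0,-0.1],[[0,0,0],0,-0.1],[[0,0,0],0,-0.1]])

```text
t: 8.27
eef_pos: [486.6, -169.7, 295.7]
tcp_rot: [-3.141, 0.0, 3.062]
ft_force: [0.1, -0.5, 0.3]
opening: 0.478
grip_force: 30.0
```

>>> move_arm(commands=[[[0,0,0.2],0,-0.1],[[0,0,0.4],0,-0.1],[[0,0,0.7],0,-0.1],[[0,0,0.8],0,-0.1],[[0,0,0.8],0,-0.1],[[0,0,0.4],0,-0.1],[[0,0,0.2],0,-0.1],[[0.4,-0.3,0],0,-0.1],[[0.8,-0.6,0],0,-0.1],[[0.9,-0.65,0],0,-0.1],[[0.9,-0.65,0],0,-0.1],[[0.9,-0.65,0],0,-0.1],[[0.5,-0.4,0],0,-0.1],[[0.2,-0.15,0],0,-0.1],[[0,0,0],0,-0.1],[[0,0,0],0,-0.1]])

```text
t: 9.6
eef_pos: [624.0, -271.2, 399.7]
tcp_rot: [3.141, -0.002, 3.062]
ft_force: [-0.6, 0.1, -0.9]
opening: 0.481
grip_force: 30.0
```

```bash
python3 - <<'E'
from look import *
p=read_camera('top'); s=read_camera('scene'); st=env.state(); print(st['t'],st['eef_pos'],st['tcp_rot'],st['opening'],st['grip_force'],st['ft_force'])
x,y,z=st['eef_pos']; f=z-266-24
cv=[(circ(x,y,f+20,21),(255,0,0)),(circ(x,y,f,12),(255,255,0)),(circ(625,-271,82,23),(0,255,0)),(circ(625,-271,82,16),(0,255,0)),(circ(625,-271,0,42),(0,255,0))]
u,v=proj(s,[[625,-271,95]])[0].astype(int)
a=draw(s,cv,(u-40,v-40,u+40,v+40),(400,400))
u,v=proj(p,[[625,-271,82]])[0].astype(int)
save('g4',np.hstack([a,draw(p,cv,(u-40,v-40,u+40,v+40),(400,400))]))
E
```

```text
9.7 [ 623.7619755  -270.80968486  400.62010955] [ 3.14110431e+00 -7.07573149e-04  3.06210545e+00] 0.48262277691198924 29.980139114704798 [ 0.51572009  0.46085231 -1.24691571]
```

View pics/g4.png

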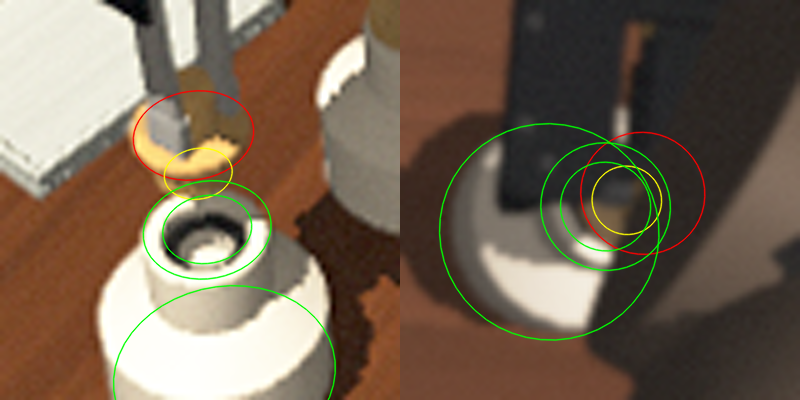

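```bash
python3 - <<'E'
from look import *
s=read_camera('scene'); st=env.state(); x,y,z=st['eef_pos']; f=z-266-24
u,v=proj(s,[[625,-271,100]])[0].astype(int); b=(u-20,v-28,u+20,v+17+15)
cv=[(circ(x,y,f+20,21),(255,0,0)),(circ(x,y,f+44,10),(0,0,255)),(circ(x,y,f,15),(255,255,0)),(circ(625,-271,82,23),(0,255,0)),(circ(625,-271,82,16),(0,255,0))]
s2=dict(s); s2['image']=np.clip(255*(s['image']/255.)**.6,0,255).astype(np.uint8)
save('g5',np.hstack([draw(s2,[],b,(400,600)),draw(s2,cv,b,(400,600))]))
E
```

```text
(no output)
```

View pics/g5.png

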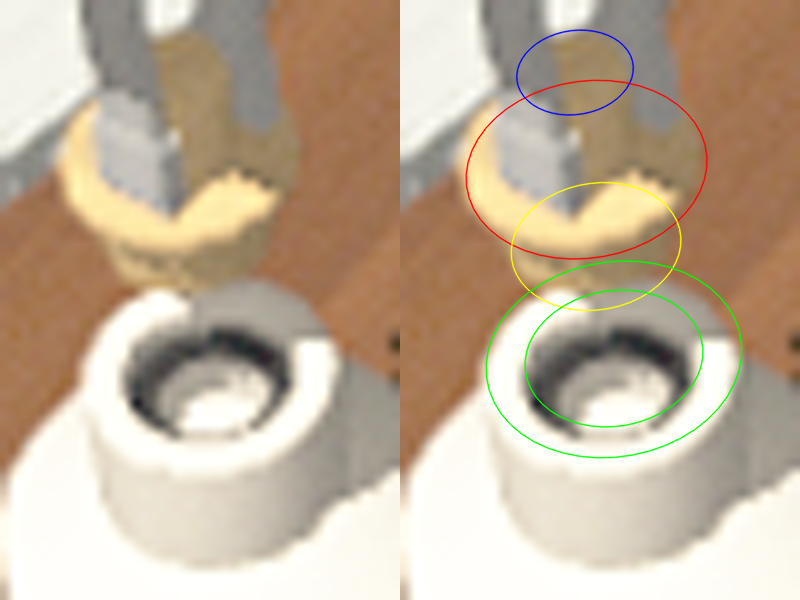

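```bash
python3 - <<'E'
from look import *
s=read_camera('scene'); p=read_camera('top'); st=env.state(); x,y,z=st['eef_pos']; f=z-290; print(st['t'],st['eef_pos'])
q=proj(s,[[625,-271,82]])[0]; print('rim scene',[atz(s,q+d,82).round(1) for d in((-.3,1.9),(-.4,2.3))])
q=proj(p,[[624.3,-270.3,82]])[0]; print('rim top',atz(p,q+(.9,-1.2),82).round(1))
q=proj(s,[[x,y,f+20]])[0]; print('stopper scene',[atz(s,q+(-.7,-.5),f+20+h).round(1) for h in(0,-1.5)])
# automatic rim: dark bore + fit white outer
g=cv2.cvtColor(s['image'],cv2.COLOR_RGB2HSV); u,v=proj(s,[[625,-271,82]])[0].astype(int)
d=np.zeros(g.shape[:2],np.uint8); w=slice(v-8,v+14),slice(u-12,u+12); d[w]=(s['image'].max(2)<110)[w]*255
print(u,v); print('\n'.join(' '.join('%3d'%k for k in r) for r in s['image'].max(2)[v-12:v+16,u-17:u+17]))
E
```

```text
9.85 [ 624.0100886 -271.0254279  401.0917914]
rim scene [array([ 627.1, -274.9,   82. ]), array([ 627.5, -275.7,   82. ])]
rim top [ 626.5 -271.9   82. ]
stopper scene [array([ 622.3, -270.7,  131.1]), array([ 621.3, -269.6,  129.6])]
276 344
120 123 121 118 119 121 141 182 226 245 247 249 251 252 252 253 246 227 224 196 169 100 101  97 107 117 118 120 117 120 123 118 117 114
122 119 120 120 124 122 123 143 176 164 195 210 217 216 225 222 186 143 132 122 108 105 106  98 106 119 115 119 117 120 119 120 112 119
124 121 120 120 130 126 123 135 163 157 116 132 130 133 143 143 126 111 109 109 105 105 103 106 122 118 117 120 120 117 114 113 114 118
118 126 123 124 121 125 123 127 152 186 173 161 109 122 149 115 117 116 107 112 106 103 107 111 118 117 116 115 113 115 115 108 122 129
120 125 126 125 123 123 128 126 130 163 193 192 164 166 173 144 113 118 112 106 106 109 112 115 114 122 121 118 121 115 111 120 133 137
123 125 126 124 121 130 128 131 127 131 145 162 178 179 172 158 142 135 120 121 120 121 123 121 119 117 119 115 114 116 115 126 139 139
127 126 126 124 124 128 129 129 122 115 1
[... 2250 characters left out ...]
 114 110 107 128 122
255 253 253 253 254 254 234 213 221 226 242 249 249 247 255 255 255 255 255 255 253 240 226 216 164 149 138 129 123 110 110 107 128 124
254 253 254 254 254 255 245 209 219 224 226 225 221 222 244 245 242 239 237 233 218 186 179 168 165 151 141 128 123 115 109 110 128 120
254 254 254 254 254 255 255 204 222 223 224 226 226 223 222 218 216 210 207 202 197 190 178 175 166 152 142 133 121 117 107 112 124 116
254 254 254 254 254 255 255 201 220 225 224 226 226 224 225 221 218 214 208 207 198 191 184 175 165 149 139 129 124 114 104 109 162 242
254 254 254 254 254 255 255 230 217 221 224 225 225 224 222 221 219 216 208 206 193 190 179 170 162 153 138 129 116 117 179 248 248 255
```

The view shows the stopper upright in the tongs with the bore slightly toward the camera. The bore centre in both cameras gives about (627,−274.3). Shifting there and lowering gently.

>>> move_arm(commands=[[[0.13,-0.11,0],0,-0.1],[[0,0,-0.3],0,-0.1],[[0,0,-0.3],0,-0.1],[[0,0,-0.1],0,-0.1],[[0,0,0],0,-0.1],[[0,0,0],0,-0.1]])

```text
t: 10.35
eef_pos: [628.4, -274.9, 379.0]
tcp_rot: [3.141, -0.001, 3.062]
ft_force: [0.2, -0.1, -0.9]
opening: 0.48
grip_force: 30.0
```

```bash
python3 - <<'E'
from look import *
s=read_camera('scene'); st=env.state(); x,y,z=st['eef_pos']; f=z-290; print(st['t'],st['eef_pos'],st['ft_force'])
u,v=proj(s,[[627,-274.3,90]])[0].astype(int); b=(u-20,v-30,u+20,v+30)
X,Y=627,-274.3
cv=[(circ(x-1,y,f+20,21),(255,0,0)),(circ(x-1,y,f,12),(255,255,0)),(circ(X,Y,82,23),(0,255,0)),(circ(X,Y,82,16),(0,255,0))]
s2=dict(s); s2['image']=np.clip(255*(s['image']/255.)**.6,0,255).astype(np.uint8)
save('g6',np.hstack([draw(s2,[],b,(400,600)),draw(s2,cv,b,(400,600))]))
E
```

```text
10.4 [ 628.46585676 -274.89430961  379.46014074] [ 0.7473463   0.11487233 -1.35075552]
```

View pics/g6.png

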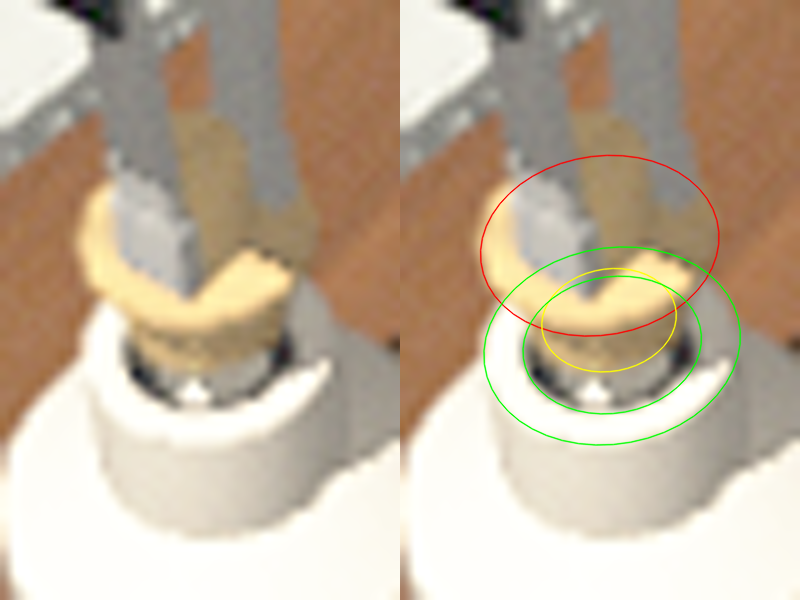

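The overlays match the picture: the foot is centred over the bore at about (207,340) in the crop. Lowering in small steps.

>>> move_arm(commands=[[[-0.01,0.015,-0.1],0,-0.1],[[0,0,-0.07],0,-0.1],[[0,0,-0.07],0,-0.1],[[0,0,-0.05],0,-0.1],[[0,0,-0.03],0,-0.1],[[0,0,0],0,-0.1],[[0,0,0],0,-0.1]])

```text
t: 10.98
eef_pos: [628.1, -274.4, 370.0]
tcp_rot: [3.142, 0.0, 3.062]
ft_force: [0.2, -0.5, -2.0]
opening: 0.486
grip_force: 30.0
```

>>> move_arm(commands=[[[0,0,-0.05],0,-0.1],[[0,0,-0.04],0,-0.1],[[0,0,0],0,-0.1],[[0,0,0],0,-0.1]])

```text
t: 11.32
eef_pos: [628.1, -274.5, 367.6]
tcp_rot: [-3.141, 0.001, 3.062]
ft_force: [0.4, 0.2, 3.2]
opening: 0.484
grip_force: 30.0
```

>>> move_arm(commands=[[[0,0,-0.03],0,-0.1],[[0,0,-0.03],0,-0.1],[[0,0,0],0,-0.1]])

```text
t: 11.57
eef_pos: [628.1, -274.5, 365.5]
tcp_rot: [-3.141, 0.0, 3.062]
ft_force: [0.0, 0.6, 3.5]
opening: 0.485
grip_force: 30.0
```

>>> move_arm(commands=[[[0,0,-0.03],0,-0.1],[[0,0,-0.03],0,-0.1],[[0,0,0],0,-0.1]])

```text
t: 11.82
eef_pos: [628.1, -274.5, 363.5]
tcp_rot: [3.142, 0.0, 3.062]
ft_force: [-0.1, -0.1, 3.0]
opening: 0.484
grip_force: 30.0
```

>>> move_arm(commands=[[[0,0,-0.03],0,-0.1],[[0,0,-0.02],0,-0.1],[[0,0,0],0,-0.1]])

```text
t: 12.07
eef_pos: [628.1, -274.4, 362.0]
tcp_rot: [3.142, -0.0, 3.062]
ft_force: [0.0, -0.1, 2.5]
opening: 0.481
grip_force: 30.0
```

>>> move_arm(commands=[[[0,0,-0.03],0,-0.1],[[0,0,-0.02],0,-0.1],[[0,0,0],0,-0.1]])

```text
t: 12.32
eef_pos: [628.1, -274.4, 360.5]
tcp_rot: [3.141, -0.0, 3.062]
ft_force: [0.4, 0.0, 3.0]
opening: 0.481
grip_force: 30.0
```

>>> move_arm(commands=[[[0,0,-0.03],0,-0.1],[[0,0,-0.02],0,-0.1],[[0,0,0],0,-0.1]])

```text
t: 12.57
eef_pos: [628.1, -274.4, 359.0]
tcp_rot: [3.141, -0.0, 3.062]
ft_force: [-0.3, -0.7, 2.0]
opening: 0.482
grip_force: 30.0
```

>>> move_arm(commands=[[[0,0,-0.03],0,-0.1],[[0,0,-0.02],0,-0.1],[[0,0,0],0,-0.1]])

```text
t: 12.82
eef_pos: [628.1, -274.4, 357.5]
tcp_rot: [3.141, -0.0, 3.062]
ft_force: [0.7, -0.7, 2.9]
opening: 0.483
grip_force: 30.0
```

>>> move_arm(commands=[[[0,0,-0.02],0,-0.1],[[0,0,-0.02],0,-0.1],[[0,0,0],0,-0.1]])

```text
t: 13.07
eef_pos: [628.1, -274.4, 356.5]
tcp_rot: [3.142, 0.0, 3.062]
ft_force: [0.8, -1.1, 4.5]
opening: 0.485
grip_force: 30.0
```

>>> move_arm(commands=[[[0,0,-0.02],0,-0.1],[[0,0,0],0,-0.1],[[0,0,0],0,-0.1]])

```text
t: 13.32
eef_pos: [628.1, -274.5, 355.9]
tcp_rot: [-3.142, 0.0, 3.062]
ft_force: [0.3, 0.2, 4.7]
opening: 0.482
grip_force: 30.0
```

>>> move_arm(commands=[[[0,0,-0.03],0,-0.1],[[0,0,0],0,-0.1],[[0,0,0],0,-0.1]])

```text
t: 13.57
eef_pos: [628.1, -274.4, 355.1]
tcp_rot: [3.142, 0.0, 3.062]
ft_force: [0.4, 0.2, 5.6]
opening: 0.482
grip_force: 30.0
```

```bash
cat > fl.py <<'E'
from look import *
s=read_camera('scene'); st=env.state(); np.save('s_%.2f.npy'%st['t'],s['image']); print(st['t'],st['eef_pos'].round(2),st['ft_force'].round(2))
X,Y=627.1,-274.4; im=s['image'].astype(int)
M=(im[...,0]>190)&(im[...,0]-im[...,2]>50); u,v=proj(s,[[X,Y,100]])[0].astype(int)
for r in range(v-4,v+26): print(r,''.join('W' if M[r,c] else ('#' if im[r,c].min()>180 else ('.' if im[r,c].max()<70 else ('w' if im[r,c,0]-im[r,c,2]>25 else 'g'))) for c in range(u-20,u+20)))
w=M[v-12:v+26,u-20:u+20]; ys,xs=np.nonzero(w); print('cols',xs.min()+u-20,xs.max()+u-20,'rows',ys.min()+v-12,ys.max()+v-12)
for h in range(0,17,2):
    q=proj(s,circ(X,Y,82+h,21)); q2=proj(s,circ(X,Y,86+h,21)); print(h,'left',q2[:,0].min().round(1),'right',q2[:,0].max().round(1),'bottom top-edge',q2[:,1].max().round(1),'bottom underside',q[:,1].max().round(1))
E
python3 fl.py
```

```text
13.6167 [ 628.13 -274.39  355.12] [0.71 0.18 5.51]
335 wwwwwwwwwwwwwgggggggwwwwwwwggggwwwwwwwww
336 wwwwwwwwwwwwwwggggggwwwwwwwggggwwwwwwwww
337 wwwwwwwwwwwwwwggggggwwwwwwwggggwwwwwwwww
338 wwwwwwwwwwwwwWggggggwwwwwwwgggggwwwwwwww
339 wwwwwwwwwwwwWWggggggwwwwwwwgggggwwwwwwww
340 wwwwwwwwwwwWWWggggggwwwwwwwwgggwwwwwwwww
341 wwwwwwwwwwwWWWggggggwwwwwwwwwgwwwwwwwwww
342 wwwwwwwwwwwWWWgggggggwwwwwwwwwwwwwwwwwww
343 wwwwwwwwwwWWWWggggggggwwwwwwwwwwwwwwwwww
344 wwwwwwwwwwWWWWggggggggwwwwwwwwwwwwwwwwww
345 wwwwwwwwwwWWWWggggggggwwwwWwwwwwwwgwwwww
346 wwwwwwwwwW#WWWwgggggggwwwWWWWwwwwwggggww
347 wwwwwwwwwW#WWWWWggggggwwWWWWWwwwwggggggg
348 wwwwwwwwW##WWWWWWWggggwWWWWWWWWwgggggggg
349 wwwwwwwW####WWWWWWWwggWWWWWWWWwwgggggggg
350 wwwwwwW######WWWWWWWWWWWWWWWwww#wggggggg
351 wwwwwW########wWWWWWWWWWWWWwww##wggggggg
352 wwwww###########wWWWWWWWwwwww##wgggggggg
353 wwww######w#######w##www######wggggggggg
354 wwwW#######w#################wgggggggggg
355 wwW########w###############wwwwwgggggggg
356 ww#########w####ww######wwwwwwwggggggggw
357 ww#########w#######wwwwwwwwwwwwgggggggw#
358 wW########
[... 260 characters left out ...]
w################wwwwwwwwwwww###########
cols 256 285 rows 338 359
0 left 264.8 right 288.2 bottom top-edge 353.6 bottom underside 355.1
2 left 264.7 right 288.2 bottom top-edge 352.9 bottom underside 354.4
4 left 264.6 right 288.1 bottom top-edge 352.1 bottom underside 353.6
6 left 264.5 right 288.0 bottom top-edge 351.4 bottom underside 352.9
8 left 264.3 right 287.9 bottom top-edge 350.7 bottom underside 352.1
10 left 264.2 right 287.8 bottom top-edge 349.9 bottom underside 351.4
12 left 264.1 right 287.8 bottom top-edge 349.1 bottom underside 350.7
14 left 264.0 right 287.7 bottom top-edge 348.4 bottom underside 349.9
16 left 263.9 right 287.6 bottom top-edge 347.6 bottom underside 349.1
```

>>> move_arm(commands=[[[0,0,-0.03],0,-0.1],[[0,0,-0.02],0,-0.1],[[0,0,0],0,-0.1],[[0,0,0],0,-0.1]])

```text
t: 13.95
eef_pos: [628.2, -274.3, 355.0]
tcp_rot: [-3.141, 0.002, 3.062]
ft_force: [0.0, 0.1, 13.6]
opening: 0.478
grip_force: 30.0
```

```bash
python3 fl.py | sed -n '1p;12,22p'; python3 - <<'E'
import numpy as np,glob
a,b=[np.load(f).astype(int) for f in sorted(glob.glob('s_*.npy'))]
print([ (np.abs(b[r,262:290]-a[r,262:290]).max(1)>25).sum() for r in range(320,356)])
E
```

```text
14.0 [ 628.19 -274.34  354.97] [-0.73  0.22 13.64]
345 wwwwwwwwwwWWWWwgggggggwwwwWwwwwwwwggwwww
346 wwwwwwwwwW#WWWWgggggggwwwwWWwwwwwwggggww
347 wwwwwwwwwW#WWWWWggggggwwWWWWWwwwwggggggg
348 wwwwwwwwW##WWWWWWWggggwWWWWWWWWwwggggggg
349 wwwwwwwW####WWWWWWWwggWWWWWWWWwggggggggg
350 wwwwwwW######WWWWWWWWwWWWWWWWww#wggggggg
351 wwwwwW########wWWWWWWWWWWWWwww##wggggggg
352 wwwww#####w#####wWWWWWWWwwwww##wwggggggg
353 wwww######w#######w##www######wggggggggg
354 wwwW#######w#################wgggggggggg
355 wwW########ww##############wwwwggggggggg
[np.int64(0), np.int64(0), np.int64(0), np.int64(0), np.int64(0), np.int64(0), np.int64(0), np.int64(0), np.int64(0), np.int64(0), np.int64(0), np.int64(0), np.int64(0), np.int64(0), np.int64(0), np.int64(0), np.int64(0), np.int64(0), np.int64(0), np.int64(0), np.int64(0), np.int64(0), np.int64(0), np.int64(0), np.int64(0), np.int64(0), np.int64(3), np.int64(0), np.int64(0), np.int64(0), np.int64(3), np.int64(0), np.int64(0), np.int64(0), np.int64(0), np.int64(0)]
```

It has bottomed: 14 N of push, z unchanged, and the stopper did not move in the picture. Holding for a moment.

>>> move_arm(commands=[[[0,0,0],0,-0.1],[[0,0,0],0,-0.1],[[0,0,0],0,-0.1],[[0,0,0],0,-0.1],[[0,0,0],0,-0.1],[[0,0,0],0,-0.1],[[0,0,0],0,-0.1],[[0,0,0],0,-0.1]])

```text
t: 14.67
eef_pos: [628.2, -274.3, 354.9]
tcp_rot: [-3.141, 0.002, 3.062]
ft_force: [-1.3, 1.1, 13.1]
opening: 0.483
grip_force: 30.0
```

>>> move_arm(commands=[[[0,0,0.03],0,-0.1],[[0,0,0.02],0,-0.1],[[0,0,0],0,-0.1]])

```text
t: 14.92
eef_pos: [628.1, -274.4, 355.1]
tcp_rot: [3.141, 0.0, 3.062]
ft_force: [1.2, -0.9, 6.2]
opening: 0.482
grip_force: 30.0
```

>>> move_arm(commands=[[[0,0,0.02],0,-0.1],[[0,0,0],0,-0.05],[[0,0,0],0,0.0],[[0,0,0],0,0.04],[[0,0,0],0,0.07],[[0,0,0],0,0.07],[[0,0,0],0,0.07],[[0,0,0],0,0.07]])

```text
t: 15.58
eef_pos: [628.1, -274.5, 355.5]
tcp_rot: [3.141, -0.0, 3.062]
ft_force: [-0.3, -0.4, -0.2]
opening: 0.537
grip_force: 1.8
```

>>> move_arm(commands=[[[0,0,0],0,0.05],[[0,0,0],0,0.05],[[0,0,0],0,0.05]])

```text
t: 15.83
eef_pos: [628.1, -274.3, 355.4]
tcp_rot: [3.141, -0.0, 3.062]
ft_force: [0.0, 1.3, 0.7]
opening: 0.522
grip_force: 7.0
```

>>> move_arm(commands=[[[0,0,0.1],0,0.05],[[0,0,0.2],0,0.05],[[0,0,0.4],0,0.05],[[0,0,0.6],0,0.05],[[0,0,0.6],0,0.05],[[0,0,0.2],0,0.05],[[0,0,0],0,0.05],[[0,0,0],0,0.05]])

```text
t: 16.5
eef_pos: [627.9, -274.3, 418.6]
tcp_rot: [-3.142, 0.0, 3.062]
ft_force: [0.4, -0.8, -2.1]
opening: 0.526
grip_force: 6.2
```

```bash
python3 fl.py | sed -n '1,22p'; python3 - <<'E'
from look import *
s=read_camera('scene'); st=env.state(); im=s['image'].astype(int)
for k,(C,_) in enumerate(tongs(st,st['tcp_rot'][2]-np.pi,sep=32)): q=proj(s,C); print(k,q.min(0).round(1),q.max(0).round(1))
x,y,z=st['eef_pos']; u,v=proj(s,[[x,y,z-258]])[0].astype(int)
for r in range(v-28,v+14): print(r,''.join('#' if im[r,c].min()>180 else ('.' if im[r,c].max()<60 else ('w' if im[r,c,0]-im[r,c,2]>25 else 'g')) for c in range(u-25,u+25)))
print(u-25)
E
```

```text
16.55 [ 627.96 -274.37  417.86] [-0.08  0.77 -1.  ]
335 wwwwwwwwwwwwwwwWWWWwwwwwwwwwwwwwwwwwwwww
336 wwwwwwwwwwwwwwwWWWWwwwwwwwwwwwwwwwwwwwww
337 wwwwwwwwwwwwwWWWWWWWWwwwwwwwwwwwwwwwwwww
338 wwwwwwwwwwwwwWWWWWWWWWWwwwwwwwwwwwwwwwww
339 wwwwwwwwwwwwWWWWWWWWWWWwwwwwwwwwwwwwwwww
340 wwwwwwwwwwwWWWWWwWWWWWwwwwwwwwwwwwwwwwww
341 wwwwwwwwwwwWWWWWWWWWWWwwwwwwwwwwWwwwwwww
342 wwwwwwwwwwwWWWWWWWWWWWwwwwwwwwwWWwwwwwww
343 wwwwwwwwwwWWWWWWWWWWWWwwwwwwWWWWWwwwwwww
344 wwwwwwwwwwWWWWWWWWWWWWwwwwwWWWWWWwwwwwww
345 wwwwwwwwwwWWWWWWWWWWWwwwwwWWWWWWWwggwwww
346 wwwwwwwwwW#WWWWWWWWWWWWWWWWWWWWWwgggggww
347 wwwwwwwwwW#WWWWWWWWWWWWWWWWWWWWwwggggggw
348 wwwwwwwwW##WWWWWWWWWWWWWWWWWWWWww#gggggg
349 wwwwwwwW####WWWWWWWWWWWWWWWWWWww#wgggggg
350 wwwwwwW######WWWWWWWWWWWWWWWwww##ggggggg
351 wwwwwW########wWWWWWWWWWWWWwww##wggggggg
352 wwwww###########wWWWWWWWwwww###wgggggggg
353 wwww######w#######w##w#w######wggggggggg
354 wwwW#######w#################wgggggggggg
355 wwW########ww##############wwwgggggggggg
0 [276.4 310.1] [285.3 315.6]
1 [275.6 303.5] [284.6 309.1]
2 [262.2 322.9] [271.3 328.7]
3 [261.3 316.
[... 1630 characters left out ...]
ggggggggggggwwwwwwwwgwwwwwwwwwwwwwww
317 #############gggggggggggwwwwwwwwwwwwwwwwwwwwwwwwww
318 #############ggggggggggwwwwwwwwwwwwwwwwwwwwwwwwwww
319 #############gggggggggwwwwwwwwwwwwwwwwwwwwwwwwwwww
320 ############gggggggggwwwwwwwwwwwwwwwwwwwwwwwwwwwww
321 ############gggggggggwwwwwwwwwwwwwwwwwwwwwwwwwwwww
322 ###########ggggggggggwwwwwwwwwwwwwwwwwwwwwwwwwwwww
323 ##########gggggggggggwwwwwwwwwwwwwwwwwwwwwwwwwwwww
324 ########gggggggggggggwwwwwwwwwwwwwwwwwwwwwwwwwwwww
325 #######ggggggggggggggwwwwwwwwwwwwwwwwwwwwwwwwwwwww
326 ######ggggggwwgggggggwwwwwwwwwwwwwwwwwwwwwwwwwwwww
327 ####gggggggwwwwwgggggwwwwwwwwwwwwwwwwwwwwwwwwwwwww
328 ###ggggggwwwwwwwwggggwwwwwwwwwwwwwwwwwwwwwwwwwwwww
248
```

The stopper stayed put and the tongs hang straight. Returning to the holder.

>>> move_arm(commands=[[[-0.1,0.4,0],0,0.05],[[-0.2,0.8,0],0,0.05],[[-0.3,1,0],0,0.05],[[-0.3,1,0],0,0.05],[[-0.3,1,0],0,0.05],[[-0.3,1,0],0,0.05],[[-0.3,1,0],0,0.05],[[-0.3,1,0],0,0.05],[[-0.3,1,0],0,0.05],[[-0.3,1,0],0,0.05],[[-0.3,1,0],0,0.05],[[-0.3,1,0],0,0.05],[[-0.3,1,0],0,0.05],[[-0.4,1,0],0,0.05],[[-0.4,1,0],0,0.05],[[-0.4,1,0],0,0.05],[[-0.4,1,0],0,0.05],[[-0.2,0.6,0],0,0.05],[[-0.1,0.3,0],0,0.05],[[0,0,0],0,0.05]])

```text
t: 18.27
eef_pos: [462.1, 240.0, 418.2]
tcp_rot: [-3.142, -0.001, 3.064]
ft_force: [-0.2, 0.6, -0.9]
opening: 0.526
grip_force: 6.2
```

>>> move_arm(commands=[[[0,0,0],0,0.05],[[0,0,0],0,0.05]])

```text
t: 18.43
eef_pos: [463.4, 237.8, 418.4]
tcp_rot: [-3.141, -0.0, 3.061]
ft_force: [0.0, -0.1, -1.0]
opening: 0.524
grip_force: 6.2
```

>>> move_arm(commands=[[[0.22,0.07,-0.5],0,0.05],[[0,0,-0.8],0,0.05],[[0,0,-0.7],0,0.05],[[0,0,-0.4],0,0.05],[[0,0,-0.1],0,0.05],[[0,0,0],0,0.05],[[0,0,0],0,0.05]])

```text
t: 19.02
eef_pos: [470.2, 240.1, 344.1]
tcp_rot: [3.141, 0.001, 3.061]
ft_force: [0.1, -0.5, -1.1]
opening: 0.529
grip_force: 6.2
```

```bash
python3 - <<'E'
from look import *
s=read_camera('scene'); st=env.state(); im=s['image'].astype(int); print(st['eef_pos'],st['ft_force'])
for k,(C,_) in enumerate(tongs(st,st['tcp_rot'][2]-np.pi,sep=33)): q=proj(s,C); print(k,q.min(0).round(1),q.max(0).round(1))
print('rim',proj(s,rect(472,239.5,60,32,76,-.075)).round(1).tolist())
x,y,z=st['eef_pos']; u,v=proj(s,[[x,y,z-258]])[0].astype(int)
for r in range(v-22,v+24): print(r,''.join('#' if im[r,c].min()>160 else ('.' if im[r,c].max()<50 else ('w' if im[r,c,0]-im[r,c,2]>25 else 'g')) for c in range(u-22,u+22)))
print(u-22)
E
```

```text
[470.12572302 240.2787522  344.41922668] [-0.78677113 -0.07049516 -0.95839811]
0 [346.7 183.7] [352.9 186.5]
1 [346.7 178.4] [353.  181.1]
2 [338.1 190.3] [344.4 193.2]
3 [338.1 185. ] [344.4 187.8]
rim [[332.4, 199.7], [342.7, 203.7], [359.4, 190.0], [349.2, 186.3], [332.4, 199.7]]
163 g....................gw.gggggggwwww.gwww.w..
164 gww.........w........gwwgggggggwww.wwww.w...
165 gwwwwwwww.ww.w.......ggwgggggggwwww.wwww....
166 gwwwwwwwwwwwwww......gwwggggggg.gwwwww.w....
167 gwwwwwwwwwwwwwwwwg...gwwgggggggwww.wwww.wg..
168 gwwwwwwwwwwwwwwwwgggggwwgggggggw..wwwwwww.ww
169 gwwwwwwwwwwwwwwwwgggggwwggggggw.w.www.ww.www
170 gwwwwwwwwwwwwwwwwgggggwwggggggwwwwwww..wwwww
171 gwwwwwwwwwwwwwwwwgggggw.ggggggww.wwwwwwwwgww
172 g.wwwwwwwwwwwwwwwggggwwwwgggggwwww.ww.wwwgww
173 g..wwwwwwwwwwwwwwggggwwwwgggggw...wwwwwww.ww
174 g..wwwwwwwwwwwwwwggggwwwwgggggw.w..www.gw.ww
175 ...wwwwwwwwwwwwwgggggwwwwggggg.wg.wwwg.w..ww
176 ...wwwwwwwwwwwwwgggggwwwwggggg..ww.wwww.w.ww
177 ..gwwwwwwwwwwwwwwggggwwwgggggg.wwwww...wwwww
178 ..wwwwwwwwwwwwwww##ggw.wggggggwwwwwww..w.www
179 ggwwwwwwwwwwwwwww###gw.ggggg
[... 741 characters left out ...]
ggg.wwwwww
195 .gggw.g.w....wg#ggggggggggggg#ggggggg.wwwwww
196 wgggw.w.ww..wg##ggggggggggg##ggggggggwwwgw.w
197 .gggwwwwwwwww#gggggggggggg#ggggggggggwwwwwww
198 .wggwwwwwww#ggggggggggggg##gggggggggg..wwwww
199 wwggwwwwwgg##ggggggggggg#gggggggggggg.wwwwww
200 wwgggwww.ggg###ggggggg#ggggggggggggggwwwwwww
201 wwgggww..gwgg####gggg##ggggggggggggggww.wwww
202 wwgggw..wwwggggg#####gggggggggggggggg.wwwwww
203 wwwgg.wwwwwgggggg###ggggggggggggggggg.wwwwww
204 wwwgg.wwwwwgggggggggggggggggggggggggg.w.wwww
205 wwwgggwwwwwgggggggggggggggggggggggggg.wwwwww
206 wwwggwwwwwwggggggg#gggggggggggggggggg.wwwwww
207 wwwwwwwwwwwggggggg#gggggggggggggggggg.wwwwww
208 wwwwwwwwwwwggggggggggggggggggggggggggww...w.
323
```

>>> move_arm(commands=[[[0,0,-0.3],0,0.05],[[0,0,-0.4],0,0.05],[[0,0,-0.4],0,0.05],[[0,0,-0.4],0,0.05],[[0,0,-0.3],0,0.05],[[0,0,-0.2],0,0.05],[[0,0,0],0,0.05],[[0,0,0],0,0.05]])

```text
t: 19.73
eef_pos: [469.8, 240.7, 283.6]
tcp_rot: [3.142, -0.0, 3.062]
ft_force: [1.1, 0.3, -0.2]
opening: 0.53
grip_force: 6.2
```

>>> move_arm(commands=[[[0,0,-0.15],0,0.05],[[0,0,-0.12],0,0.05],[[0,0,-0.08],0,0.05],[[0,0,0],0,0.05],[[0,0,0],0,0.05]])

```text
t: 20.15
eef_pos: [469.7, 240.7, 273.0]
tcp_rot: [3.142, -0.0, 3.062]
ft_force: [0.7, -0.4, -2.2]
opening: 0.523
grip_force: 6.2
```

>>> move_arm(commands=[[[0,0,-0.04],0,0.05],[[0,0,-0.03],0,0.05],[[0,0,0],0,0.05],[[0,0,0],0,0.05]])

```text
t: 20.48
eef_pos: [469.7, 240.7, 271.0]
tcp_rot: [3.142, -0.0, 3.062]
ft_force: [0.2, -0.2, -0.9]
opening: 0.524
grip_force: 6.2
```

>>> move_arm(commands=[[[0,0,-0.03],0,0.05],[[0,0,-0.03],0,0.05],[[0,0,0],0,0.05],[[0,0,0],0,0.05]])

```text
t: 20.82
eef_pos: [469.8, 240.6, 269.3]
tcp_rot: [3.141, 0.0, 3.062]
ft_force: [0.5, -1.0, 0.9]
opening: 0.526
grip_force: 2.6
```

Touchdown in the holder. Releasing slowly and backing away.

>>> move_arm(commands=[[[0,0,0],0,0.09],[[0,0,0],0,0.12],[[0,0,0],0,0.16],[[0,0,0],0,0.25],[[0,0,0],0,0.5],[[0,0,0],0,1],[[0,0,0],0,1],[[0,0,0],0,1],[[0,0,0],0,1],[[0,0,0],0,1],[[0,0,0],0,1]])

```text
t: 21.73
eef_pos: [469.7, 240.7, 269.2]
tcp_rot: [3.142, 0.0, 3.062]
ft_force: [-0.2, -0.1, 0.2]
opening: 0.987
grip_force: 0.0
```

>>> move_arm(commands=[[[0,0,0.2],0,1],[[0,0,0.5],0,1],[[0,0,0.8],0,1],[[0,0,0.9],0,1],[[0,0,0.9],0,1],[[0,0,0.9],0,1],[[0,0,0.3],0,1],[[0,-0.8,0],0,1],[[0,-1,0],0,1],[[0,-1,0],0,1],[[0,-1,0],0,1],[[0,-1,0],0,1],[[0,-1,0],0,1],[[0,-0.5,0],0,1],[[0,0,0],0,1],[[0,0,0],0,1]])

```text
t: 23.07
eef_pos: [469.7, 51.3, 404.0]
tcp_rot: [3.141, -0.0, 3.06]
ft_force: [-0.2, 0.8, 0.2]
opening: 1.004
grip_force: 0.0
```

```bash
python3 - <<'E'
from h import *
st=env.state(); print(st['t'],st['eef_pos'],st['ft_force'],st['opening'])
a={'top':cv2.imread('pics/top0.png')[:,:,::-1],'scene':cv2.imread('pics/scene0.png')[:,:,::-1]}
for n in a:
    p=read_camera(n); d=np.abs(p['image'].astype(int)-a[n]).max(2)
    boxes={'top':{'tongs':(195,278,248,304),'lookalikes':(140,230,245,262),'bowl':(190,122,276,206),'sj1':(315,186,362,232),'sj2':(404,186,452,232),'jar':(470,192,524,240),'tray':(392,262,476,328)},
           'scene':{'tongs':(332,164,362,222),'bowl':(395,210,462,256),'sj1':(340,240,382,292),'sj2':(298,290,344,344),'jar':(255,330,304,390)}}[n]
    for k,(x0,y0,x1,y1) in boxes.items(): print(n,k,(d[y0:y1,x0:x1]>40).sum(),(x1-x0)*(y1-y0))
    for th in('tongs','stopper'):
        for r in search_frame(th,p)[:5]: print(n,th,round(r['confidence'],2),np.round(r['at']))
E
```

```text
23.0667 [469.65958725  51.25762812 404.0307238 ] [-0.24135852  0.79694666  0.17030324] 1.0042320403632576
top tongs 948 1378
top lookalikes 907 3360
top bowl 0 7224
top sj1 0 2162
top sj2 0 2208
top jar 446 2592
top tray 556 5544
top tongs 0.98 [220. 291.]
top tongs 0.97 [150. 277.]
top tongs 0.96 [216. 344.]
top tongs 0.67 [167. 340.]
top tongs 0.64 [219. 241.]
top stopper 0.58 [506. 208.]
scene tongs 844 1740
scene bowl 0 3082
scene sj1 8 2184
scene sj2 0 2484
scene jar 410 2940
scene tongs 0.87 [343. 180.]
scene tongs 0.87 [379. 166.]
scene tongs 0.72 [311. 170.]
scene tongs 0.68 [334. 161.]
scene tongs 0.57 [376. 198.]
scene stopper 0.6 [277. 344.]
```

```bash
python3 - <<'E'
from h import *
a={'top':cv2.imread('pics/top0.png')[:,:,::-1].copy(),'scene':cv2.imread('pics/scene0.png')[:,:,::-1].copy()}
for n,(x0,y0,x1,y1) in {'top':(195,278,250,306),'scene':(330,162,364,224)}.items():
    p=read_camera(n)
    f=lambda im:[''.join('.' if im[r,c].max()<45 else ('w' if int(im[r,c,0])>1.35*im[r,c,2] else '#') for c in range(x0,x1)) for r in range(y0,y1)]
    print(n); print('\n'.join(q+'  '+r for q,r in zip(f(a[n]),f(p['image']))))
E
```

```text
top
wwwwwwwwwwwwwwwwwwwwwwwwwwwwwwwwwwwwwwwwwwwwwwwwwwwwwww  wwwwwwwwwwwwwwwwwwwwwwwwwwwwwwwwwwwwwwwwwwwwwwwwwwwwwww
wwwwwwwwwwwwwwwwwwwwwwwwwwwwwwwwwwwwwwwwwwwwwwwwwwwwwww  wwwwwwwwwwwwwwwwwwwwwwwwwwwwwwwwwwwwwwwwwwwwwwww#wwwwww
wwww##########wwwwwwwwwwwwwwwwwwwwwwwwwwwwwwwwwwwwwwwww  wwwww##########wwwwwwwwwwwwwwwwwwwwwwwwwwwwwwwwwwwwwwww
wwww####################wwwwwwwwwwwwwwwwwwwwwwwwwwwwwww  wwww###################wwwwwwwwwwwwwwwwwwwwwwwwwwwwwwww
wwww#########################wwwwwwwwwwwwwwwwwwwwwwwwww  wwww##########################wwwwwwwwwwwwwwwwwwwwwwwww
wwww##################################wwwwwwwwwwwwwwwww  wwww##################################wwwwwwwww#wwwwwww
www##########################################wwwwwwwwww  www############################################wwwwwwww
ww################################################wwwww  wwww############################################wwwwwww
ww#################################################wwww  wwww###########################################wwwwwwww
ww################################################wwwww  www###################
[... 5775 characters left out ...]
#############wwwwwwwwwwww  wwww###################wwwwww.wwww
wwww#################wwwwwwwwwwwww  wwww##################wwwww.wwwwww
www##################wwwwwwwwwwwww  www##################wwwwwwwwwwwww
www################wwwwwwwwwwwwwww  www#################wwwwwww.wwwwww
www###############wwwwwwwwwwwwwwww  wwww##############wwwwwwwwwwwwwwww
wwwwww##########wwwwwwwwwwwwwwwwww  wwwwww##########wwwwwwwwwwwwwwwwww
wwwwwwww#######wwwwwwwwwwwwwwwwwww  wwwwwwww########wwwwwwwwwwwwwwwww.
wwwwwwwwww####wwwwwwwwwwwwwwwwwwww  wwwwwwwwww#####wwwwwwwwwwwwwwwwwww
wwwwwwwwwwwwwwwwwwwwwwwwwwwwwwwwww  wwwwwwwwwwww##wwwwwww.wwwwwwwwwwww
wwwwwwwwwwwwwwwwwwwwwwwwwwwwwwwwww  wwwwwwwwwwww.wwwwwwwwwwwwwwwwww..w
```

The tongs stand upright in the holder, essentially as they were at the start, and the bystander jars and bowl are unmoved.

```bash
python3 -c "
from cell import env
print(env.job_done())"
```

```text
the job is handed in; nothing more can be done
None
```

The job is handed in: I put the stopper into the open jar with the tongs, pressed it onto the shelf at about 14 N for under a second, and stood the tongs back in their holder; the sealed jars and bowl did not move, and it took about 23 s.

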